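Hang the amber light shield on the sample bay

ROBOT

A 6-joint arm with a two-finger parallel gripper is mounted at the origin on a cart in front of the work surface, level with it; the furniture and walls round the work are solid. World frame = base frame: x ahead of the robot, y to its left, z up, the work surface at z = 0. Lengths are in m, angles in degrees, forces in N, time in s.
With the tool pointing down it reaches from about 0.35 to 0.875 m from the base axis. Payload 4.2 kg.
Tool frame: the origin (TCP) lies between the finger pads; the fingertips stand 19 mm ahead of it and the grasp point (between the pads) is the TCP; z points along the fingers, y is the line along which they close (so a half turn about z gives the same grasp; the last joint's range is limited). The gripper opens to 87 mm and grips with 3 to 60 N. Pads are 19 mm wide; open, the fingers measure 117 mm over their backs; the gripper's body (75 mm by 190 mm) begins 51 mm behind the grasp point.
Start: joints at [-49.24, 22.042, 0.453, 0, -68.411, -14.817], TCP at [0.273, -0.562, 0.242] pointing down, gripper open.
Joint ranges: [-179.83, 179.83], [-69.29, 118.12], [-61.27, 80.66], [-181.25, 117.63], [-171.15, -9.14], [-177.46, 177.46]. Speed limits (degrees/s): [159.86, 159.86, 180, 180, 180, 180].

INTERFACE

Orientations are given as a 3x3 rotation matrix whose columns are the frame's x, y, z axes.
In Python, from station import r gives the robot as it stands.
- The arm moves only by the tool drive_tool, never from a script. Its argument "steps" is one flat list of numbers, 7 for each row, row after row: the turn, a rotation vector about the tool's x, y, z in rad, then the shift along the tool's x, y, z in m, then the opening, from 0 (shut) to 1 (fully open). A call has 1 to 10 rows; each row shifts and turns the commanded pose from where the row before left it, along the tool's axes as they then stand; what a row does not reach is not made up. A row lasts 1/12 s, in which the tool goes at most 41.7 mm and 7.16 degrees, less where a joint would pass 70% of its speed; a pose out of reach is approached as far as the arm can. A call is refused whole if a number of a shift passes 0.0417 or a number of a turn 0.125, either way. A call with a gripper value outside its range is refused whole. The fingers move at their own pace and stop on an object; the grip force is fixed at half the most. Time passes only in rows, so rows that do not move let the fingers close. It gives the time, the measured TCP pose, the force, the opening and the grip force at its end, in the units of the state.
- r.sense(): the state, without advancing time (a new reading comes with each control period).
- r.capture(name): name is "scene" or "top" or "wrist"; returns the picture (384x512x3 uint8, blue, green, red); there is no depth.
- r.camera_params(name): a dict with "camera_matrix" (3x3 intrinsics, pixels), "extrinsics" (4x4, takes a point from world to camera coordinates). Camera axes: x right, y down, z forward; pixel columns grow to the right and rows downward; lengths in m; the calibration is good to about 2 mm. A picture is of the moment at which its call begins: read the wrist's pose just before it. camera_params takes no time and is no camera call; for the wrist camera it gives the pose at the moment of the call.
- r.finish_job(): hands the job in; it is judged then, once.
The state is a dict: "time_s": time; "joints": joint angles; "joint_velocities": joint speeds; "effort": joint torques, N m; "tcp_pos": TCP position; "ee_rot": TCP orientation; "wrist_force": force on the tool from outside, world axes, zero at the start; "moment": the same for the moment, N m; "gripper_width": opening from 0.0 (shut) to 1.0 (fully open); "gripper_force": force on a finger pad.
Only numpy, scipy, OpenCV 4.12 (cv2) and the standard library are available. Lean on these libraries where they do the work, as an engineer would, in place of code of your own. Each camera call takes 0.05 s, during which the arm holds its last target. There are 200 camera calls.

TASK

Close the front of the white sample bay with its amber light shield: lift the shield out of its stand by the tab on top, and lower it so that both of its hooks come down over the two hinge pins of the bay together, keeping hold of it until the hooks are well onto the pins rather than dropping it on. Then let go, so that it hangs upright and still on both pins. Leave the plain grey plate, which has no hooks, in its stand.

Things in the scene. Friction and masses are not known exactly. Their poses are not given: they have to be found in the camera images.
- light_shield: Loose light shield (0.11 to 0.23 kg), upright in one of two black slotted stands. Origin: centre of its underside; x through its thickness, y along its width, z up; front and back alike, may be hung either way round. Amber-orange panel 84 wide (y), 8 thick, z 0 to 76 mm; black crossbar on it 146 wide, 12 thick, z 76 to 88; black grip tab on top. The stand's slot is 24 mm deep, its floor 6 mm above the worktop.
- shield_tab (a point): Centre of the shield's black grip tab, 102 mm above the shield's origin. Tab: 36 mm wide (y), 12 mm thick (x), z 88 to 116 mm; grip it from above across its 12 mm.
- shield_hinge (a point): Middle of the shield's hook line, 72 mm above its origin. The two steel hooks, 14 mm long, are centred 66 mm either side of it along y, under the crossbar ends: upside-down troughs open below, 12 mm wide inside at the top (roof 4 mm above this point), flaring from 6 mm below this point to a mouth 34 mm wide (42 outside) 24 mm below it.
- sample_bay: Fixed sample bay: aluminium base plate 140 x 188 x 10 mm with a white cabinet 92 mm high, open in front. Origin: at worktop height under the middle of the hinge line; x from the front into the cabinet (which begins at x = 32 mm), y along the hinge line, z up. Hung home, the shield has its origin 24 mm above the bay's, its y along the bay's y (either way round).
- bay_hinge (a point): Middle of the bay's hinge line, 96 mm above the bay's origin. Two level steel pins, 8 mm thick, point at each other along the bay's y from dark ears 84 mm either side of here (tops 12 mm higher) to pin ends 54 mm either side; between them the panel goes down. Hung home, the shield's hook line middle lies here (12 mm play along y).
- grey_plate: Bystander, loose: plain grey plate with a similar black grip tab but no hooks, 84 x 12 x 116 mm, standing in the other black slotted stand. Origin: centre of its underside, z up. Leave it there.

How it is judged (in metres and radians):
On the way:
1. the gripper, still holding the shield, has brought both hooks down over the pins (within 15 mm of home) (x of light_shield in the frame of sample_bay between -0.012 and 0.012 m and y of light_shield in the frame of sample_bay between -0.016 and 0.016 m and angle between the y axis of light_shield and the y axis of sample_bay, either way round below 0.2 rad and z of light_shield in the frame of sample_bay between 0.015 and 0.039 m and contact force between the fingers and light_shield above 0.5 N), for 0.1 s.
At the end, for the whole second after the job is handed in: The shield hangs on both pins, released: its origin is within 12 mm (x), 16 mm (y) and 6 mm (height) of the home position in the bay's frame, its width within 0.2 rad of the hinge line, upright within 0.17 rad and at rest; the grey plate has moved less than 30 mm and stands upright (x of light_shield in the frame of sample_bay between -0.012 and 0.012 m and y of light_shield in the frame of sample_bay between -0.016 and 0.016 m and angle between the y axis of light_shield and the y axis of sample_bay, either way round below 0.2 rad and z of light_shield in the frame of sample_bay between 0.018 and 0.03 m and angle between light_shield's own z axis and vertical below 0.17 rad and linear speed of light_shield below 0.03 m/s and angular speed of light_shield below 0.3 rad/s and distance of grey_plate from where it was at the start of the episode below 0.03 m and angle between grey_plate's own z axis and vertical below 0.2 rad); the robot touches nothing.
It fails at once if the grey plate is moved by 30 mm or more or tipped (distance of grey_plate from where it was at the start of the episode above 0.03 m or angle between grey_plate's own z axis and vertical above 0.3 rad).
It also fails if it takes over 43 s, if anything falls off the work surface, if the arm or the gripper's body presses on something with over 40 N, if the wrist force passes 120 N, or if a joint passes its speed limit or range.

## Working session

There is one attempt and no reset: what is moved stays moved. The work goes in short steps, Python scripts to look and compute and a tool call to move; the robot and the scene stay as the last step left them, time stands still between calls to the robot, and variables do not carry over. Pictures are saved under pics/ and viewed, at most 10 in all, crops included, and the job is handed in when it is done.

Besides the shell and the picture viewer there is one more tool, called after "Call:" in YAML: its name, and indented under it one key for each argument. drive_tool: Moves the arm, as the interface text tells. Its arguments: {"type":"object","properties":{"steps":{"type":"array"}},"required":["steps"]}

```bash
mkdir -p pics; ls
python3 - <<'E'
from station import r
import cv2,numpy as np
s=r.sense();print(s['time_s'],s['tcp_pos'],np.round(s['ee_rot'],3))
for n in("top","scene"):
    im=r.capture(n);cv2.imwrite(f"pics/{n}0.png",im)
    p=r.camera_params(n);print(n,np.round(p['camera_matrix'],1),np.round(p['extrinsics'],4))
E
```

```text
pics
0.0 [ 0.2732056  -0.56149799  0.24047029] [[-0.899 -0.437 -0.001]
 [-0.437  0.899  0.002]
 [ 0.     0.002 -1.   ]]
top [[359.4   0.  247.2]
 [  0.  359.4 191.2]
 [  0.    0.    1. ]] [[ 0.0032 -0.9999 -0.0127  0.1283]
 [-0.9982 -0.0025 -0.0597  0.5094]
 [ 0.0597  0.0129 -0.9981  0.8961]
 [ 0.      0.      0.      1.    ]]
scene [[480.6   0.  258.2]
 [  0.  480.6 189.5]
 [  0.    0.    1. ]] [[-0.4564 -0.8897 -0.0076  0.3073]
 [-0.4697  0.2482 -0.8472  0.2855]
 [ 0.7557 -0.3831 -0.5312  0.6602]
 [ 0.      0.      0.      1.    ]]
```

View pics/top0.png

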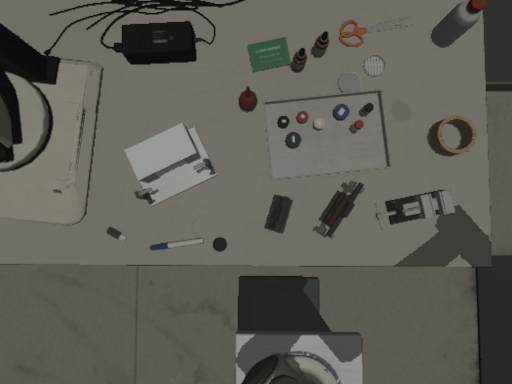

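View pics/scene0.png

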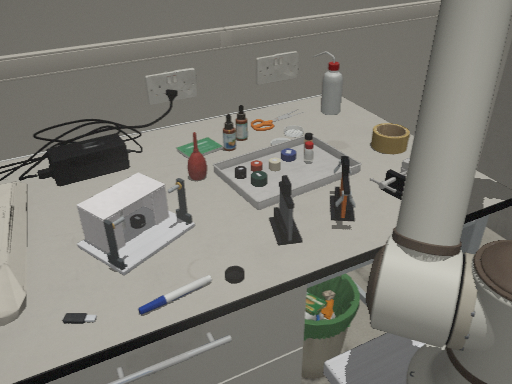

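The top view shows the bay at about (172,165), with ears near (147,193) and (208,167). The shield is at about (340,209) and the grey plate at (279,213). Next I'll zoom in for precise pixels.

Run:
```python
import cv2,numpy as np
im=cv2.imread("pics/top0.png")
def g(x,y,w,h,k):
    c=cv2.resize(im[y:y+h,x:x+w],None,fx=k,fy=k,interpolation=cv2.INTER_CUBIC)
    c=np.clip(c.astype(float)*1.5,0,255).astype(np.uint8)
    for i in range(0,w,10): 
        cv2.line(c,(i*k,0),(i*k,6),(0,255,0),1);cv2.putText(c,str(x+i),(i*k,16),0,.35,(0,255,0),1)
    for i in range(0,h,10): 
        cv2.line(c,(0,i*k),(6,i*k),(0,255,0),1);cv2.putText(c,str(y+i),(8,i*k+4),0,.35,(0,255,0),1)
    return c
cv2.imwrite("pics/z1.png",np.hstack([g(125,125,95,80,4),g(310,170,95,80,4)]))
```

```text
(no output)
```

View pics/z1.png

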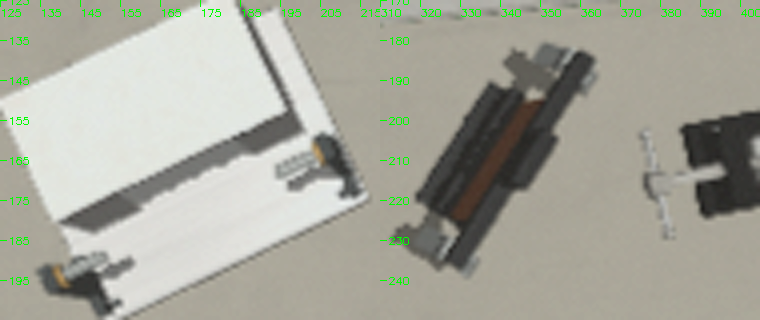

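The crop shows the pin axes at about (151.5,189.8)–(141.3,193.3) and (194.3,167.5)–(203.8,163.8). The crossbar ends are at about (361,185) and (328,235.5), with the tab at about (346,210).

```bash
cat > h.py <<'E'
import numpy as np, cv2
def cast(p,uv,z):
    K,E=np.array(p['camera_matrix']),np.array(p['extrinsics']);R,t=E[:3,:3],E[:3,3]
    c=-R.T@t;d=R.T@np.linalg.solve(K,[uv[0],uv[1],1]);return c+d*(z-c[2])/d[2]
def proj(p,X):
    E=np.array(p['extrinsics']);q=np.array(p['camera_matrix'])@(E[:3,:3]@np.array(X)+E[:3,3]);return q[:2]/q[2]
E
python3 - <<'E'
from h import *
from station import r
p=r.camera_params("top");s=r.camera_params("scene")
for n,uv,z in [("pinL",(151.5,189.8),.098),("pinR",(194.3,167.5),.098),("barT",(360.8,185),.094),("barB",(328.3,235.5),.094),("tab",(346.5,210),.122)]:
    X=cast(p,uv,z);print(n,X.round(4),"scene",proj(s,X).round(1))
s=r.camera_params("wrist");print(np.round(s['camera_matrix'],1));E=np.array(s['extrinsics']);q=r.sense()
R=q['ee_rot'];c=-E[:3,:3].T@E[:3,3];print("cam in tool",R.T@(c-q['tcp_pos']),(E[:3,:3]@R).round(3))
E
```

```text
pinL [0.507  0.3505 0.098 ] scene [125.4 218.3]
pinR [0.5591 0.2517 0.098 ] scene [169.4 190.7]
barT [ 0.5195 -0.1341  0.094 ] scene [344.2 156.9]
barB [ 0.403 -0.058  0.094] scene [347.5 190.6]
tab [ 0.4614 -0.093   0.122 ] scene [345.7 161.2]
[[279.4   0.  254.7]
 [  0.  279.4 192.1]
 [  0.    0.    1. ]]
cam in tool [ 0.06689352  0.00057616 -0.14277228] [[-0.001  1.     0.   ]
 [-0.969 -0.001 -0.247]
 [-0.247 -0.     0.969]]
```

Shield yaw is about -33° and hinge yaw about -62°. I'll turn the tool about 59° and go above the tab.

Call:
drive_tool:
  steps: [0, 0, 0.1145, 0, 0, 0, 1, 0, 0, 0.1145, 0, 0, 0, 1, 0, 0, 0.1145, 0, 0, 0, 1, 0, 0, 0.1145, 0, 0, 0, 1, 0, 0, 0.1145, 0, 0, 0, 1, 0, 0, 0.1145, 0, 0, 0, 1, 0, 0, 0.1145, 0, 0, 0, 1, 0, 0, 0.1145, 0, 0, 0, 1, 0, 0, 0.1145, 0, 0, 0, 1, 0, 0, 0, 0, 0, 0, 1]

```text
time_s: 0.93
tcp_pos: [0.2733, -0.5617, 0.2409]
ee_rot: [[-0.837, 0.548, -0.001], [0.548, 0.837, 0.001], [0.001, 0.001, -1.0]]
wrist_force: [0.2, 0.1, 2.1]
gripper_width: 0.998
gripper_force: 0.0
```

Call:
drive_tool:
  steps: [0, 0, 0, 0.007, 0.0353, 0, 1, 0, 0, 0, 0.007, 0.0353, 0, 1, 0, 0, 0, 0.007, 0.0353, 0, 1, 0, 0, 0, 0.007, 0.0353, 0, 1, 0, 0, 0, 0.007, 0.0353, 0, 1, 0, 0, 0, 0.007, 0.0353, 0, 1, 0, 0, 0, 0.007, 0.0353, 0, 1]

```text
time_s: 1.52
tcp_pos: [0.3675, -0.3265, 0.2414]
ee_rot: [[-0.839, 0.544, -0.0], [0.544, 0.839, 0.0], [0.0, 0.0, -1.0]]
wrist_force: [0.6, 0.1, 0.3]
gripper_width: 1.004
gripper_force: 0.0
```

Call:
drive_tool:
  steps: [0, 0, 0, 0.007, 0.0353, 0, 1, 0, 0, 0, 0.007, 0.0353, 0, 1, 0, 0, 0, 0.007, 0.0353, 0, 1, 0, 0, 0, 0.007, 0.0353, 0, 1, 0, 0, 0, 0.007, 0.0353, 0, 1, 0, 0, 0, 0.007, 0.0353, 0, 1, 0, 0, 0, 0.007, 0.0353, 0, 1, 0, 0, 0, 0, 0, 0, 1, 0, 0, 0, 0, 0, 0, 1]

```text
time_s: 2.27
tcp_pos: [0.4616, -0.0929, 0.2413]
ee_rot: [[-0.841, 0.541, -0.001], [0.541, 0.841, 0.0], [0.0, -0.0, -1.0]]
wrist_force: [0.1, -0.6, -0.1]
gripper_width: 0.999
gripper_force: 0.0
```

Run:
```python
from h import *
from station import r
import pickle
q=r.sense();p=r.camera_params("wrist");im=r.capture("wrist");pickle.dump(p,open("w1.pkl","wb"))
print(q['time_s'],q['tcp_pos'],np.round(q['ee_rot'],3),q['joints'])
cv2.imwrite("pics/w1.png",np.clip(im*1.5,0,255).astype(np.uint8))
```

```text
2.2667 [ 0.46162345 -0.09285576  0.24132195] [[-0.841  0.541 -0.001]
 [ 0.541  0.841  0.   ]
 [ 0.    -0.    -1.   ]] [ 8.46030613e+00  6.89731033e+00 -2.02725270e+01 -8.67016187e-03
 -6.28593544e+01 -1.31199918e+02]
```

View pics/w1.png

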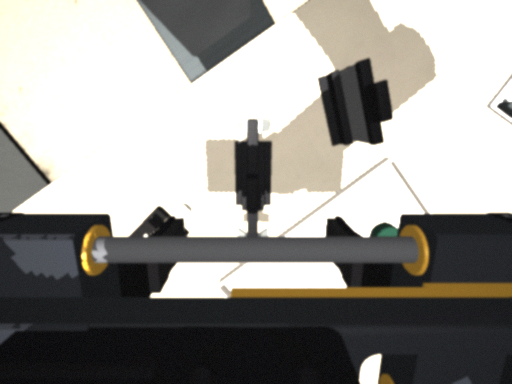

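The wrist view shows the shield near (253,180), almost aligned with the tool. The later turn to the hinge would exceed joint 6's range (yaw = 180 + j1 + j6), so I'll flip the tool 180° now, before grasping.

Call:
drive_tool:
  steps: [0, 0, -0.1164, 0, 0, 0, 1, 0, 0, -0.1164, 0, 0, 0, 1, 0, 0, -0.1164, 0, 0, 0, 1, 0, 0, -0.1164, 0, 0, 0, 1, 0, 0, -0.1164, 0, 0, 0, 1, 0, 0, -0.1164, 0, 0, 0, 1, 0, 0, -0.1164, 0, 0, 0, 1, 0, 0, -0.1164, 0, 0, 0, 1, 0, 0, -0.1164, 0, 0, 0, 1]

```text
time_s: 3.07
tcp_pos: [0.4605, -0.0959, 0.2414]
ee_rot: [[-0.889, -0.457, -0.001], [-0.457, 0.889, -0.0], [0.001, 0.0, -1.0]]
wrist_force: [0.5, 0.2, -0.5]
gripper_width: 1.0
gripper_force: 0.0
```

Call:
drive_tool:
  steps: [0, 0, -0.1164, 0, 0, 0, 1, 0, 0, -0.1164, 0, 0, 0, 1, 0, 0, -0.1164, 0, 0, 0, 1, 0, 0, -0.1164, 0, 0, 0, 1, 0, 0, -0.1164, 0, 0, 0, 1, 0, 0, -0.1164, 0, 0, 0, 1, 0, 0, -0.1164, 0, 0, 0, 1, 0, 0, -0.1164, 0, 0, 0, 1, 0, 0, -0.1164, 0, 0, 0, 1]

```text
time_s: 3.82
tcp_pos: [0.4605, -0.0959, 0.2414]
ee_rot: [[-0.048, -0.999, -0.001], [-0.999, 0.048, -0.0], [0.0, 0.001, -1.0]]
wrist_force: [0.1, 0.3, -0.0]
gripper_width: 1.002
gripper_force: 0.0
```

Call:
drive_tool:
  steps: [0, 0, -0.1164, 0, 0, 0, 1, 0, 0, -0.1164, 0, 0, 0, 1, 0, 0, -0.1164, 0, 0, 0, 1, 0, 0, -0.1164, 0, 0, 0, 1, 0, 0, -0.1164, 0, 0, 0, 1, 0, 0, -0.1164, 0, 0, 0, 1, 0, 0, -0.1164, 0, 0, 0, 1, 0, 0, -0.1164, 0, 0, 0, 1, 0, 0, -0.1164, 0, 0, 0, 1, 0, 0, 0, 0, 0, 0, 1]

```text
time_s: 4.65
tcp_pos: [0.4605, -0.0957, 0.2414]
ee_rot: [[0.839, -0.544, -0.001], [-0.544, -0.839, -0.0], [-0.0, 0.0, -1.0]]
wrist_force: [-0.9, -0.3, -0.1]
gripper_width: 1.002
gripper_force: 0.0
```

Run:
```python
from h import *
from station import r
import pickle
q=r.sense();p=r.camera_params("wrist");im=r.capture("wrist");pickle.dump(p,open("w2.pkl","wb"))
print(q['time_s'],q['tcp_pos'],np.round(q['ee_rot'],4),q['joints'])
cv2.imwrite("pics/w2.png",im)
a=cv2.imread("pics/w1.png")
def g(im,x,y,w,h,k):
    c=cv2.resize(im[y:y+h,x:x+w],None,fx=k,fy=k,interpolation=cv2.INTER_CUBIC)
    for i in range(0,w,10): 
        cv2.line(c,(i*k,0),(i*k,6),(0,0,255),1);cv2.putText(c,str(x+i),(i*k,16),0,.35,(0,0,255),1)
    for i in range(0,h,10): 
        cv2.line(c,(0,i*k),(6,i*k),(0,0,255),1);cv2.putText(c,str(y+i),(8,i*k+4),0,.35,(0,0,255),1)
    return c
cv2.imwrite("pics/z2.png",np.hstack([g(np.clip(x.astype(float)*k,0,255).astype(np.uint8),205,110,98,145,4) for x,k in((a,1.5),(im,2))]))
```

```text
4.65 [ 0.46054122 -0.09574532  0.24141953] [[ 8.389e-01 -5.442e-01 -5.000e-04]
 [-5.442e-01 -8.389e-01 -0.000e+00]
 [-4.000e-04  3.000e-04 -1.000e+00]] [ 8.11351891e+00  6.84314970e+00 -2.03235837e+01 -3.28208606e-03
 -6.28639548e+01  4.89149042e+01]
```

View pics/z2.png

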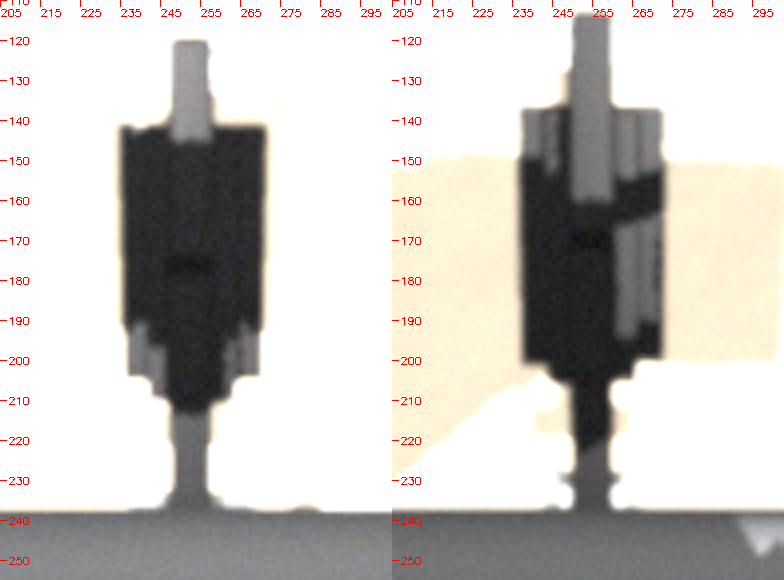

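The crossbar's far end is at (252.7,120) in view 1 and (254.8,113.5) in view 2, and its near end is vertical under it in both. The tool yaw is therefore already aligned.

Run:
```python
from h import *
from station import r
import pickle
p1,p2=[pickle.load(open(f"w{i}.pkl","rb")) for i in(1,2)]
a=cast(p1,(252.7,120),.094);b=cast(p2,(254.8,113.5),.094)
a2=cast(p1,(252.9,230),.094);b2=cast(p2,(254.8,225),.094)
print(a,b,np.linalg.norm(a-b),a2,b2)
for u,v in((a,b),(a,a2),(b2,b)): print(np.degrees(np.arctan2(*(v-u)[1::-1])))
c=(a+b)/2;q=r.sense();print(c,(q['ee_rot'].T@(c-q['tcp_pos'])))
```

```text
[ 0.40313823 -0.05724223  0.094     ] [ 0.52263101 -0.13567621  0.094     ] 0.14293499071411453 [ 0.50246443 -0.1212632   0.094     ] [ 0.42320721 -0.07102223  0.094     ]
-33.280531825635535
-32.803911991821565
-33.035414382784225
[ 0.46288462 -0.09645922  0.094     ] [ 0.00242506 -0.000567    0.14744076]
```

Call:
drive_tool:
  steps: [0, 0, 0, 0.0024, -0.0006, 0.02, 1, 0, 0, 0, 0, 0, 0.02, 1, 0, 0, 0, 0, 0, 0.02, 1, 0, 0, 0, 0, 0, 0.02, 1, 0, 0, 0, 0, 0, 0.02, 1, 0, 0, 0, 0, 0, 0.02, 1, 0, 0, 0, 0, 0, 0.009, 1, 0, 0, 0, 0, 0, 0, 1, 0, 0, 0, 0, 0, 0, 0.3, 0, 0, 0, 0, 0, 0, 0.3]

```text
time_s: 5.53
tcp_pos: [0.4645, -0.0954, 0.1137]
ee_rot: [[0.838, -0.546, 0.002], [-0.546, -0.838, -0.0], [0.002, -0.001, -1.0]]
wrist_force: [-0.2, 0.3, -0.5]
gripper_width: 0.916
gripper_force: 0.0
```

Call:
drive_tool:
  steps: [0, 0, 0, 0, 0, 0, 0.3, 0, 0, 0, 0, 0, 0, 0.2, 0, 0, 0, 0, 0, 0, 0, 0, 0, 0, 0, 0, 0, 0, 0, 0, 0, 0, 0, 0, 0, 0, 0, 0, 0, 0, 0, 0, 0, 0, 0, 0, 0, 0, 0]

```text
time_s: 6.12
tcp_pos: [0.4636, -0.0953, 0.1126]
ee_rot: [[0.838, -0.545, 0.0], [-0.545, -0.838, -0.0], [0.0, -0.0, -1.0]]
wrist_force: [-1.1, -0.6, 0.1]
gripper_width: 0.399
gripper_force: 0.0
```

Call:
drive_tool:
  steps: [0, 0, 0, 0, 0, 0, 0, 0, 0, 0, 0, 0, 0, 0, 0, 0, 0, 0, 0, 0, 0, 0, 0, 0, 0, 0, 0, 0, 0, 0, 0, 0, 0, 0, 0, 0, 0, 0, 0, 0, 0, 0, 0, 0, 0, 0, 0, 0, 0]

```text
time_s: 6.7
tcp_pos: [0.4634, -0.0954, 0.1125]
ee_rot: [[0.838, -0.545, -0.0], [-0.545, -0.838, -0.0], [-0.0, 0.0, -1.0]]
wrist_force: [-0.4, -1.5, -0.0]
gripper_width: 0.131
gripper_force: 29.9
```

Call:
drive_tool:
  steps: [0, 0, 0, 0, 0, -0.01, 0, 0, 0, 0, 0, 0, -0.01, 0, 0, 0, 0, 0, 0, -0.01, 0, 0, 0, 0, 0, 0, -0.02, 0, 0, 0, 0, 0, 0, -0.02, 0, 0, 0, 0, 0, 0, -0.02, 0, 0, 0, 0, 0, 0, -0.02, 0, 0, 0, 0, 0, 0, -0.02, 0, 0, 0, 0, 0, 0, -0.02, 0, 0, 0, 0, 0, 0, -0.02, 0]

```text
time_s: 7.53
tcp_pos: [0.4631, -0.095, 0.283]
ee_rot: [[0.838, -0.545, -0.001], [-0.545, -0.838, 0.001], [-0.001, -0.0, -1.0]]
wrist_force: [1.0, 0.3, -1.0]
gripper_width: 0.131
gripper_force: 29.9
```

Call:
drive_tool:
  steps: [0, 0, 0.1, 0, 0, 0, 0, 0, 0, 0.1, 0, 0, 0, 0, 0, 0, 0.1, 0, 0, 0, 0, 0, 0, 0.1, 0, 0, 0, 0, 0, 0, 0.1, 0, 0, 0, 0, 0, 0, 0, 0, 0, 0, 0, 0, 0, 0, 0, 0, 0, 0]

```text
time_s: 8.12
tcp_pos: [0.4633, -0.0951, 0.2821]
ee_rot: [[0.477, -0.879, -0.001], [-0.879, -0.477, 0.001], [-0.001, 0.0, -1.0]]
wrist_force: [-0.2, -0.2, -1.2]
gripper_width: 0.135
gripper_force: 29.9
```

Run:
```python
from h import *
from station import r
q=r.sense();print(q['time_s'],q['tcp_pos'],np.round(q['ee_rot'],4),q['joints'][5],q['wrist_force'],q['gripper_width'],q['gripper_force'])
print(q['ee_rot'].T@([.533,.301,.2825]-q['tcp_pos']))
cv2.imwrite("pics/s2.png",r.capture("scene"));cv2.imwrite("pics/t2.png",r.capture("top"))
```

```text
8.1167 [ 0.463318   -0.09507415  0.2821165 ] [[ 4.765e-01 -8.791e-01 -7.000e-04]
 [-8.791e-01 -4.765e-01  5.000e-04]
 [-8.000e-04  4.000e-04 -1.000e+00]] 20.34595941091525 [-0.15038784 -0.23250908 -1.22617996] 0.13517403711249532 29.867160866751874
[-3.15001774e-01 -2.50008585e-01 -2.26979280e-04]
```

View pics/s2.png

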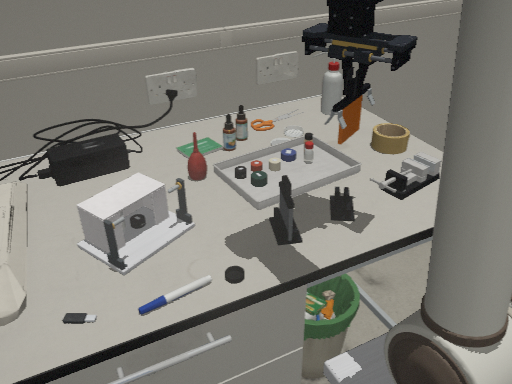

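The shield is gripped and the grey plate is still standing. I'll move to a spot in front of the bay and look at the pins with the wrist camera.

Call:
drive_tool:
  steps: [0, 0, 0, -0.0315, -0.015, 0, 0, 0, 0, 0, -0.0315, -0.015, 0, 0, 0, 0, 0, -0.0315, -0.015, 0, 0, 0, 0, 0, -0.0315, -0.015, 0, 0, 0, 0, 0, -0.0315, -0.015, 0, 0, 0, 0, 0, -0.0315, -0.015, 0, 0, 0, 0, 0, -0.0315, -0.015, 0, 0, 0, 0, 0, -0.0315, -0.015, 0, 0, 0, 0, 0, -0.0315, -0.015, 0, 0, 0, 0, 0, -0.0315, -0.015, 0, 0]

```text
time_s: 9.05
tcp_pos: [0.4456, 0.2549, 0.2826]
ee_rot: [[0.476, -0.879, 0.0], [-0.879, -0.476, 0.0], [-0.0, -0.0, -1.0]]
wrist_force: [0.6, -0.5, -1.9]
gripper_width: 0.134
gripper_force: 30.0
```

Call:
drive_tool:
  steps: [0, 0, 0, 0, 0, 0, 0, 0, 0, 0, 0, 0, 0, 0, 0, 0, 0, 0, 0, 0, 0]

```text
time_s: 9.3
tcp_pos: [0.4459, 0.2531, 0.2822]
ee_rot: [[0.476, -0.88, -0.001], [-0.88, -0.476, -0.001], [0.0, 0.001, -1.0]]
wrist_force: [-0.3, -0.6, -1.1]
gripper_width: 0.136
gripper_force: 30.0
```

Run:
```python
from h import *
from station import r
import pickle
q=r.sense();p=r.camera_params("wrist");im=r.capture("wrist");pickle.dump((q,p),open("w3.pkl","wb"))
print(q['time_s'],q['tcp_pos'],np.round(q['ee_rot'],4),q['joints'][5])
for X in ([0.507,0.3505,.098],[.5591,.2517,.098]): print(proj(p,X))
c=cv2.resize(im[:250,30:286],None,fx=3,fy=2.4,interpolation=cv2.INTER_CUBIC)
for i in range(0,256,20): cv2.putText(c,"|"+str(30+i),(i*3,10),0,.35,(0,0,255),1)
for i in range(0,250,20): cv2.putText(c,"-"+str(i),(0,int(i*2.4)+4),0,.35,(0,0,255),1)
cv2.imwrite("pics/w3.png",im);cv2.imwrite("pics/z3.png",c)
```

```text
9.3 [0.44587123 0.25305706 0.28216587] [[ 4.756e-01 -8.797e-01 -9.000e-04]
 [-8.797e-01 -4.756e-01 -8.000e-04]
 [ 3.000e-04  1.200e-03 -1.000e+00]] -19.33780530806729
[174.21203008 223.41167417]
[168.18884415 131.45985656]
```

View pics/z3.png

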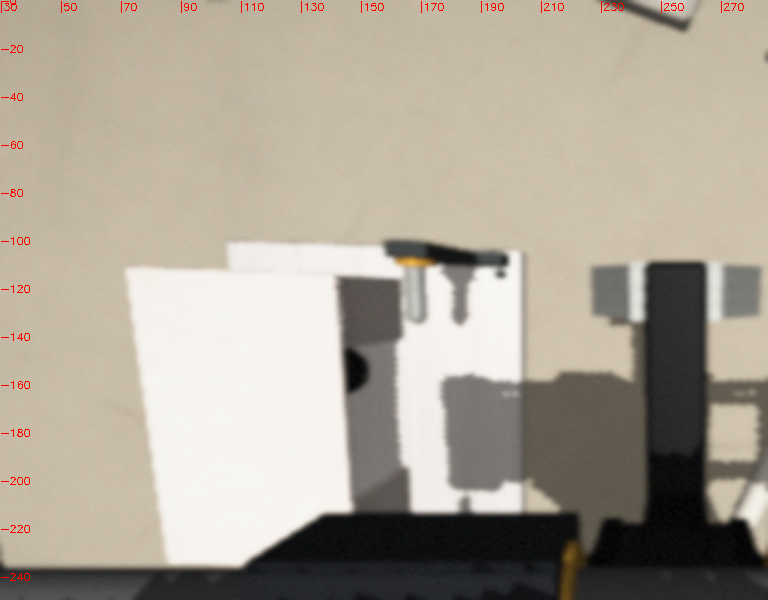

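The right pin runs from its ear at about (167,109) to its end at about (169,133.7). The base plate's front edge is at x≈204, and the held shield shows at (256,110–200). I'll cast these points to get the hinge yaw and position.

Run:
```python
from h import *
import pickle
q,p=pickle.load(open("w3.pkl","rb"))
im=cv2.imread("pics/w3.png").astype(float)
from station import r
pt=r.camera_params("top")
def yaw(a,b): return np.degrees(np.arctan2(*(b-a)[1::-1]))
# sub-pixel vertical edges: fit line over rows
def edge(c0,c1,r0,r1,z,sign):
    us=[]
    for y in range(r0,r1,3):
        g=np.gradient(im[y,c0:c1].mean(1))*sign;us.append((c0+np.argmax(g),y))
    us=np.array(us,float);k=np.polyfit(us[:,1],us[:,0],1)
    res=us[:,0]-np.polyval(k,us[:,1]);us=us[abs(res)<1.5];k=np.polyfit(us[:,1],us[:,0],1)
    P=[cast(p,(np.polyval(k,y),y),z) for y in(r1,r0)];print(P[0].round(4),P[1].round(4),yaw(*P))
edge(195,215,110,155,.010,-1)
edge(65,100,118,228,.102,1)
edge(135,155,120,205,.102,-1)
a=cast(p,(167,109.5),.098);b=cast(p,(169,133.7),.098)
print("pin",a,b,np.linalg.norm(a-b),yaw(b,a))
t=cast(pt,(151.5,189.8),.098);print(yaw(t,b),np.linalg.norm(t-b))
# shield bar end in image
e=proj(p,q['tcp_pos']+q['ee_rot']@[.073,0,.018]);print("expected bar end",e,"seen (255.5,109.5)")
s=cast(p,(255.5,109.5),q['tcp_pos'][2]-.018);print(q['ee_rot'].T@(s-q['tcp_pos']))
```

```text
[0.5217 0.2738 0.01  ] [0.5496 0.2161 0.01  ] -64.27687001235414
[0.6017 0.4066 0.102 ] [0.6586 0.2885 0.102 ] -64.277350802505
[0.5459 0.343  0.102 ] [0.589  0.2534 0.102 ] -64.328846524796
pin [0.57009889 0.23024163 0.098     ] [0.55725878 0.25355958 0.098     ] 0.026619447057704006 -61.1604632103065
-62.57418924105764 0.10918850455213837
expected bar end [254.9188617  108.69838102] seen (255.5,109.5)
[0.07257599 0.0003205  0.01802227]
```

Three long edges give a hinge yaw of -64.3°, and both cameras put the hinge centre at about (0.532, 0.302). I'll turn 2.7°, move over it and lower partway.

Call:
drive_tool:
  steps: [0, 0, 0.047, 0, 0, 0, 0, 0, 0, 0, -0.0013, -0.0197, 0, 0, 0, 0, 0, -0.0013, -0.0197, 0, 0, 0, 0, 0, -0.0013, -0.0197, 0, 0, 0, 0, 0, -0.0013, -0.0197, 0, 0, 0, 0, 0, -0.0013, -0.0199, 0, 0, 0, 0, 0, 0, 0, 0, 0, 0, 0, 0, 0, 0, 0.03, 0, 0, 0, 0, 0, 0, 0.03, 0, 0, 0, 0, 0, 0, 0.03, 0]

```text
time_s: 10.18
tcp_pos: [0.5324, 0.3003, 0.1922]
ee_rot: [[0.431, -0.902, 0.001], [-0.902, -0.431, 0.001], [-0.001, -0.001, -1.0]]
wrist_force: [-0.2, 0.3, -2.8]
gripper_width: 0.136
gripper_force: 30.0
```

Call:
drive_tool:
  steps: [0, 0, 0, 0, 0, 0, 0, 0, 0, 0, 0, 0, 0, 0, 0, 0, 0, 0, 0, 0, 0]

```text
time_s: 10.43
tcp_pos: [0.5336, 0.3017, 0.1948]
ee_rot: [[0.433, -0.902, 0.003], [-0.902, -0.433, 0.001], [0.0, -0.004, -1.0]]
wrist_force: [0.1, 0.2, -0.9]
gripper_width: 0.139
gripper_force: 30.0
```

Run:
```python
from h import *
from station import r
q=r.sense();print(q['time_s'],q['tcp_pos'],np.round(q['ee_rot'],4))
print(q['ee_rot'].T@([.532,.3018,.1305]-q['tcp_pos']))
s=cv2.resize(r.capture("scene")[90:290,60:260],(600,600),interpolation=cv2.INTER_CUBIC)
cv2.imwrite("pics/s4.png",np.clip(s*1.3,0,255).astype(np.uint8))
```

```text
10.4333 [0.53355667 0.30168102 0.19483029] [[ 4.326e-01 -9.016e-01  3.300e-03]
 [-9.016e-01 -4.326e-01  1.400e-03]
 [ 2.000e-04 -3.500e-03 -1.000e+00]]
[-0.00079222  0.00157887  0.06432498]
```

View pics/s4.png

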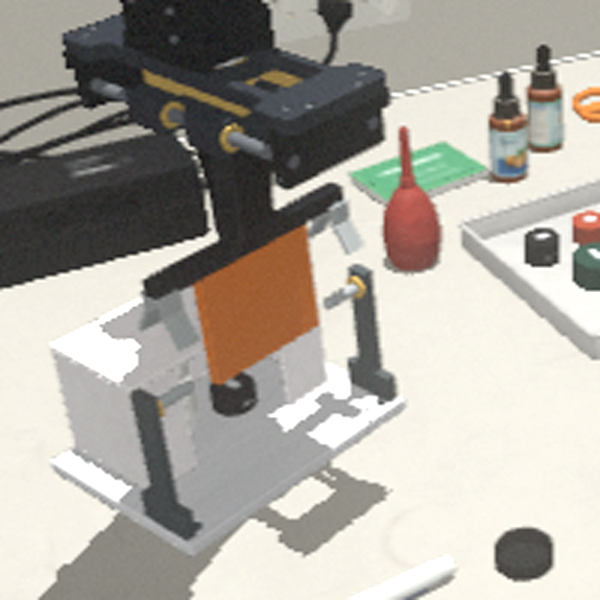

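The hooks sit squarely above both pins in the scene view. I'll descend slowly and watch the force.

Call:
drive_tool:
  steps: [0, 0, 0, -0.0008, 0.0013, 0.008, 0, 0, 0, 0, 0, 0, 0.008, 0, 0, 0, 0, 0, 0, 0.006, 0, 0, 0, 0, 0, 0, 0.006, 0, 0, 0, 0, 0, 0, 0.006, 0, 0, 0, 0, 0, 0, 0.006, 0, 0, 0, 0, 0, 0, 0.005, 0, 0, 0, 0, 0, 0, 0, 0]

```text
time_s: 11.15
tcp_pos: [0.5302, 0.3015, 0.1459]
ee_rot: [[0.432, -0.902, -0.002], [-0.902, -0.432, -0.002], [0.001, 0.003, -1.0]]
wrist_force: [0.1, 0.1, -1.9]
gripper_width: 0.134
gripper_force: 30.0
```

Call:
drive_tool:
  steps: [0, 0, 0, 0, 0, 0.003, 0, 0, 0, 0, 0, 0, 0.003, 0, 0, 0, 0, 0, 0, 0, 0]

```text
time_s: 11.4
tcp_pos: [0.5307, 0.3018, 0.141]
ee_rot: [[0.432, -0.902, -0.0], [-0.902, -0.432, -0.0], [0.0, 0.001, -1.0]]
wrist_force: [0.2, 0.2, -1.8]
gripper_width: 0.13
gripper_force: 30.0
```

Call:
drive_tool:
  steps: [0, 0, 0, 0, 0, 0.003, 0, 0, 0, 0, 0, 0, 0.002, 0, 0, 0, 0, 0, 0, 0, 0]

```text
time_s: 11.65
tcp_pos: [0.532, 0.3026, 0.1371]
ee_rot: [[0.433, -0.901, 0.003], [-0.901, -0.433, 0.002], [-0.0, -0.004, -1.0]]
wrist_force: [2.7, 1.0, -1.8]
gripper_width: 0.133
gripper_force: 30.0
```

The push on the tool is toward the cabinet, so the hooks should move about 2 mm along −y in the tool frame.

Call:
drive_tool:
  steps: [0, 0, 0, 0, -0.002, 0, 0, 0, 0, 0, 0, 0, 0.002, 0, 0, 0, 0, 0, 0, 0.002, 0, 0, 0, 0, 0, 0, 0, 0]

```text
time_s: 11.98
tcp_pos: [0.5325, 0.3027, 0.132]
ee_rot: [[0.433, -0.902, -0.0], [-0.902, -0.433, -0.0], [0.0, 0.001, -1.0]]
wrist_force: [1.7, 0.9, -1.7]
gripper_width: 0.14
gripper_force: 30.0
```

Call:
drive_tool:
  steps: [0, 0, 0, 0, 0, 0.0015, 0, 0, 0, 0, 0, 0, 0, 0, 0, 0, 0, 0, 0, 0, 0]

```text
time_s: 12.23
tcp_pos: [0.5326, 0.3027, 0.1309]
ee_rot: [[0.432, -0.902, -0.0], [-0.902, -0.432, -0.0], [-0.0, 0.0, -1.0]]
wrist_force: [2.4, -0.7, -1.3]
gripper_width: 0.136
gripper_force: 30.0
```

Run:
```python
from h import *
from station import r
q=r.sense();print(q['time_s'],q['tcp_pos'],q['wrist_force'],q['moment'],q['gripper_force'])
s=cv2.resize(r.capture("scene")[130:280,70:220],(600,600),interpolation=cv2.INTER_CUBIC)
cv2.imwrite("pics/s5.png",np.clip(s*1.3,0,255).astype(np.uint8))
```

```text
12.2333 [0.53256213 0.30270881 0.13088446] [ 2.38640555 -0.681429   -1.32038891] [ 0.13218593 -0.21373321  0.1075728 ] 29.997156565077603
```

View pics/s5.png

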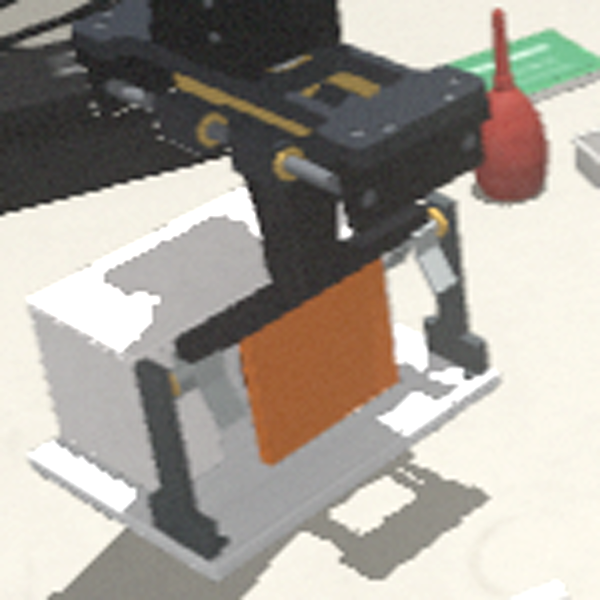

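Both hooks are over the pins. I'll go down a little more until the weight is taken.

Call:
drive_tool:
  steps: [0, 0, 0, 0, -0.0007, 0.001, 0, 0, 0, 0, 0, 0, 0.001, 0, 0, 0, 0, 0, 0, 0, 0, 0, 0, 0, 0, 0, 0, 0]

```text
time_s: 12.62
tcp_pos: [0.5329, 0.3027, 0.1304]
ee_rot: [[0.433, -0.901, -0.0], [-0.901, -0.433, -0.001], [0.0, 0.001, -1.0]]
wrist_force: [-2.2, -2.0, 5.4]
gripper_width: 0.136
gripper_force: 30.0
```

Contact is at TCP z 0.1304, which is home height, with about 5 N of support. I'll release with a moderate opening and then rise.

Call:
drive_tool:
  steps: [0, 0, 0, 0, 0.0004, -0.0005, 0, 0, 0, 0, 0, 0, 0, 0.17, 0, 0, 0, 0, 0, 0, 0.22, 0, 0, 0, 0, 0, 0, 0.3, 0, 0, 0, 0, 0, 0, 0.4, 0, 0, 0, 0, 0, 0, 0.45, 0, 0, 0, 0, 0, 0, 0.45, 0, 0, 0, 0, 0, 0, 0.45]

```text
time_s: 13.28
tcp_pos: [0.5329, 0.3029, 0.1294]
ee_rot: [[0.432, -0.902, -0.0], [-0.902, -0.432, -0.0], [0.0, 0.0, -1.0]]
wrist_force: [-0.9, -0.0, -0.2]
gripper_width: 0.434
gripper_force: 0.0
```

Run:
```python
from station import r
q=r.sense();print(q['time_s'],q['tcp_pos'],q['wrist_force'],q['gripper_width'],q['gripper_force'])
```

```text
13.2833 [0.53291743 0.30287228 0.12942039] [-0.92301963 -0.04456018 -0.1583523 ] 0.4344238753965506 0.0
```

Call:
drive_tool:
  steps: [0, 0, 0, 0, 0, -0.01, 0.45, 0, 0, 0, 0, 0, -0.015, 0.45, 0, 0, 0, 0, 0, -0.02, 0.45, 0, 0, 0, 0, 0, -0.03, 0.45, 0, 0, 0, 0, 0, -0.03, 0.45, 0, 0, 0, 0, 0, -0.03, 0.45, 0, 0, 0, 0, 0, 0, 0.45, 0, 0, 0, 0, 0, 0, 0.45, 0, 0, 0, 0, 0, 0, 0.45]

```text
time_s: 14.03
tcp_pos: [0.5325, 0.3027, 0.2646]
ee_rot: [[0.432, -0.902, -0.001], [-0.902, -0.432, 0.0], [-0.001, 0.0, -1.0]]
wrist_force: [0.4, -0.2, -0.9]
gripper_width: 0.45
gripper_force: 0.0
```

Call:
drive_tool:
  steps: [0, 0, 0, 0, 0, 0, 0.45, 0, 0, 0, 0, 0, 0, 0.45, 0, 0, 0, 0, 0, 0, 0.45, 0, 0, 0, 0, 0, 0, 0.45, 0, 0, 0, 0, 0, 0, 0.45, 0, 0, 0, 0, 0, 0, 0.45, 0, 0, 0, 0, 0, 0, 0.45, 0, 0, 0, 0, 0, 0, 0.45, 0, 0, 0, 0, 0, 0, 0.45, 0, 0, 0, 0, 0, 0, 0.45]

```text
time_s: 14.87
tcp_pos: [0.5329, 0.3029, 0.2646]
ee_rot: [[0.433, -0.902, 0.0], [-0.902, -0.433, 0.0], [-0.0, -0.0, -1.0]]
wrist_force: [0.9, -0.1, -0.5]
gripper_width: 0.454
gripper_force: 0.0
```

Run:
```python
from h import *
from station import r
a=r.capture("scene").astype(float);[r.capture("top") for _ in range(10)];b=r.capture("scene").astype(float)
print("motion",abs(a-b)[130:280,70:220].mean(), r.sense()['time_s'])
s=cv2.resize(b[110:290,70:320],(800,576),interpolation=cv2.INTER_CUBIC)
cv2.imwrite("pics/s6.png",np.clip(s*1.3,0,255).astype(np.uint8))
```

```text
motion 1.2643407407407408 15.4667
```

View pics/s6.png

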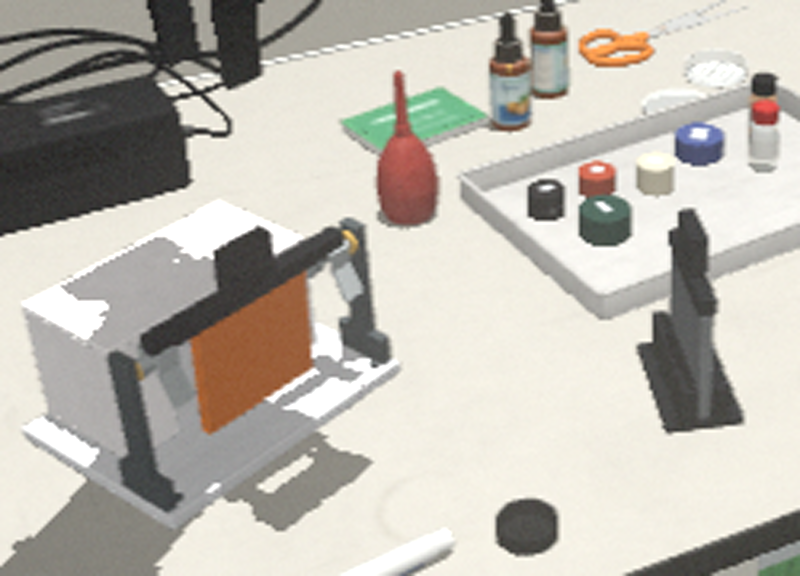

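The shield hangs upright on both pins, and the grey plate is undisturbed. I'll wait a little for any swing to die out, compare the remaining motion with image noise, and hand in.

Call:
drive_tool:
  steps: [0, 0, 0, 0, 0, 0, 0.45, 0, 0, 0, 0, 0, 0, 0.45, 0, 0, 0, 0, 0, 0, 0.45, 0, 0, 0, 0, 0, 0, 0.45, 0, 0, 0, 0, 0, 0, 0.45, 0, 0, 0, 0, 0, 0, 0.45, 0, 0, 0, 0, 0, 0, 0.45, 0, 0, 0, 0, 0, 0, 0.45, 0, 0, 0, 0, 0, 0, 0.45, 0, 0, 0, 0, 0, 0, 0.45]

```text
time_s: 16.3
tcp_pos: [0.5329, 0.3029, 0.2646]
ee_rot: [[0.433, -0.902, -0.0], [-0.902, -0.433, 0.0], [-0.0, 0.0, -1.0]]
wrist_force: [-0.5, -0.2, 0.1]
gripper_width: 0.453
gripper_force: 0.0
```

Run:
```python
from h import *
from station import r
f=[r.capture("scene").astype(float) for _ in range(30)]
for b in f[1::4]: print(round(abs(f[0]-b)[170:260,100:190].mean(),2),round(abs(f[0]-b)[200:250,280:340].mean(),2),abs(f[0]-b)[170:260,100:190].max())
if max(abs(f[0]-b)[170:260,100:190].mean() for b in f)<2.5: print(r.finish_job())
```

```text
1.35 1.11 12.0
1.34 1.14 10.0
1.35 1.13 12.0
1.35 1.17 12.0
1.34 1.12 12.0
1.34 1.15 11.0
1.34 1.15 12.0
1.34 1.13 10.0
the job is handed in; nothing more can be done
None
```

The light shield hangs upright and still on both hinge pins, released at home height, and the grey plate is still in its stand; I handed the job in at about 18 s, with no verdict returned.

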